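# Put the clean spice tins back in their caddy

### The arm

A 6-joint arm with a two-finger parallel gripper is mounted at the origin on the work surface. World frame = base frame: x ahead of the robot, y to its left, z up, the work surface at z = 0. Lengths are in m, angles in rad, forces in N, time in s.
With the tool pointing down it reaches from about 0.3 to 0.775 m from the base axis. Payload 14.6 kg.
Tool frame: the origin (TCP) lies at the centre of the arm's flange, where the gripper is bolted on; the fingertips stand 199 mm ahead of it and the grasp point (between the pads) lies ctrl.tcp_to_grasp ahead of it (ctrl.tcp_to_grasp is the distance from the TCP to the grasp point, in m); z points along the fingers, y is the line along which they close (so a half turn about z gives the same grasp; the last joint's range is limited). The gripper opens to 94 mm and grips with 3 to 60 N. Pads are 16 mm wide; open, the fingers measure 119 mm over their backs; the gripper's body (75 mm by 177 mm) begins 78 mm behind the grasp point.
Start: joints at [1.064, 0.3, 1.521, -0, 1.321, -0.067], TCP at [0.234, 0.498, 0.405] pointing down, gripper open.
Joint ranges: [-3.03, 3.03], [-0.79, 2.21], [0.23, 2.52], [-1.04, 4.18], [0, 3.07], [-2.55, 2.55]. Speed limits (rad/s): [2.22, 2.22, 2.57, 3.14, 3.14, 3.14].

### API

Orientations are given as [roll, pitch, yaw] about the fixed x, y, z axes, in that order (R = Rz(yaw) Ry(pitch) Rx(roll)).
In Python, from station import ctrl gives the robot as it stands. The module is installed in compiled form; this text tells all that it offers.
- The arm moves only by the shell command python3 -m jog 'ROWS' [OPENING] [FORCE]. ROWS is JSON, a list of rows, each a list of 6 numbers: the shift along the tool's x, y, z in cm, then the turn, a rotation vector about the tool's x, y, z in rad. In form: [[tx, ty, tz, ax, ay, az], ...]. A call has 1 to 8 rows; each row is the pose to reach, as a shift and turn from the pose commanded when the call began, along the tool's axes at that moment; what a row does not reach only later rows make up. A row lasts 1/10 s, in which the tool goes at most 50 mm and 8.59 degrees, less where a joint would pass 70% of its speed; a pose out of reach is approached as far as the arm can. A call with a gripper value outside its range is refused whole. OPENING is the opening in per cent of the stroke, from 0 (shut) to 100 (fully open), set as the call begins (- or left out, the last holds). The fingers move at their own pace and stop on an object; FORCE is the grip in N (left out, the last holds). Time passes only in rows, so rows that repeat a pose let the fingers close. It gives the time, the measured TCP pose, the force, the opening and the grip force at its end, in the units of the state.
- ctrl.get_obs(): the state, without advancing time (a new reading comes with each control period).
- ctrl.camera(name): name is "side" or "top" or "wrist"; returns a dict with "img" (480x640x3 uint8, blue, green, red), "intrinsics" (3x3 intrinsics, pixels), "k1" (the pictures are not rectified: a ray, as slopes to the right and down, at radius r is drawn at 1 + k1 r^2 times it, then the intrinsics apply), "R" (3x3) and "t" (3): a world point X has camera coordinates R X + t. Camera axes: x right, y down, z forward; pixel columns grow to the right and rows downward; lengths in m; the calibration is good to about 2 mm. A picture is of the moment at which its call begins. There is no depth.
- ctrl.hand_in(): hands the job in; it is judged then, once.
The state is a dict: "time_s": time; "qpos": joint angles; "joint_vel": joint speeds; "tau": joint torques, N m; "ee_pos": TCP position; "eef_rot": TCP orientation; "force": force on the tool from outside, world axes, zero at the start; "moment": the same for the moment, N m; "grip_width": finger opening in m; "grip_force": force on a finger pad.
Only numpy, scipy, OpenCV 4.12 (cv2) and the standard library are available. Lean on these libraries where they do the work, as an engineer would, in place of code of your own. Each camera call takes 0.05 s, during which the arm holds its last target. There are 200 camera calls.

### The job

The washed spice tins are standing on the dark drying mat. Stand the four tins that belong to the wooden caddy - the big round, the small round, the square and the oblong one - upright in the caddy, each right down in the recess made in its own shape and size. Leave the six-sided tin and the round shaker with the handle standing where they are on the mat, and do not tip any of the tins or the shaker over.

Things in the scene. Friction and masses are not known exactly. Their poses are not given: they have to be found in the camera images.
- tin_big_mid (a point): Big round tin, 62 mm in diameter, body 72 mm high. Stainless steel with a thin dark lid seam and a small dark knob (16 mm across, 6 mm high) on the flat lid, included in no height given here. The point is on its axis, half-way up its body; z is up when it stands. It weighs under 0.3 kg.
- tin_small_mid (a point): Small round tin, 42 mm in diameter, body 60 mm high. Stainless steel with a thin dark lid seam and a small dark knob (16 mm across, 6 mm high) on the flat lid, included in no height given here. The point is on its axis, half-way up its body; z is up when it stands. It weighs under 0.3 kg.
- tin_square_mid (a point): Square tin, 49 x 49 mm, body 64 mm high; x and y are square to its sides. Stainless steel with a thin dark lid seam and a small dark knob (16 mm across, 6 mm high) on the flat lid, included in no height given here. The point is on its axis, half-way up its body; z is up when it stands. It weighs under 0.3 kg.
- tin_oblong_mid (a point): Oblong tin, 65 mm (its x) by 35 mm (its y), body 70 mm high. Stainless steel with a thin dark lid seam and a small dark knob (16 mm across, 6 mm high) on the flat lid, included in no height given here. The point is on its axis, half-way up its body; z is up when it stands. It weighs under 0.3 kg.
- hex_tin_mid (a point): Look-alike that stays: six-sided steel tin, 50 mm across the flats (58 mm over the corners), body 66 mm high, with lid seam and knob. All six stand on a dark mat 6 mm thick, with 24 mm or more free between neighbours; only flat things under 12 mm high lie between them. The point is on its axis, 33 mm above its underside.
- shaker_mid (a point): Look-alike that stays: round steel shaker, 60 mm in diameter and 74 mm high with a domed top, no knob, and a loop handle at its side that reaches 46 mm from the axis along its +y. The point is on its axis, 36 mm above its underside.
- well_big_floor (a point): Big round recess, 77 mm in diameter, for the big round tin, in a square oak block (90 x 90 mm) of the dark wooden caddy. The recess is open at the top, 16 mm deep, with a flat floor. The point is the centre of that floor, 14 mm above the counter; z up, x and y along the block's sides. The caddy is a dark tray 208 mm square whose outer rim stands 26 mm above the counter; its four blocks sit two by two, 94 mm from centre to centre, and their tops are 30 mm above the counter.
- well_small_floor (a point): Small round recess, 57 mm in diameter, for the small round tin, in a square oak block (90 x 90 mm) of the dark wooden caddy. The recess is open at the top, 16 mm deep, with a flat floor. The point is the centre of that floor, 14 mm above the counter; z up, x and y along the block's sides.
- well_square_floor (a point): Square recess, 64 x 64 mm, sides along the point's x and y, for the square tin, in a square oak block (90 x 90 mm) of the dark wooden caddy. The recess is open at the top, 16 mm deep, with a flat floor. The point is the centre of that floor, 14 mm above the counter; z up, x and y along the block's sides.
- well_oblong_floor (a point): Oblong recess, 80 mm along the point's x by 50 mm along its y, for the oblong tin, in a square oak block (90 x 90 mm) of the dark wooden caddy. The recess is open at the top, 16 mm deep, with a flat floor. The point is the centre of that floor, 14 mm above the counter; z up, x and y along the block's sides.
Mind the look-alikes: they are no part of the job. Leave any blue or red look-alike of the part that bears tin_small_mid alone.

How it is judged:
At the end, for the whole second after the job is handed in: Each of the four tins stands upright (within 0.1 rad) and at rest on the floor of its own recess (height within 4 mm, centre within 13 mm of the recess's); the six-sided tin and the shaker stand upright within 30 mm of where they started; nothing is held (horizontal distance between tin_big_mid and well_big_floor below 0.013 m and z of tin_big_mid in the frame of well_big_floor between 0.031 and 0.04 m and angle between each of tin_big_mid, tin_small_mid, tin_square_mid, tin_oblong_mid, hex_tin_mid, shaker_mid's own z axis and vertical below 0.1 rad and linear speed of each of tin_big, tin_small, tin_square, tin_oblong, hex_tin, shaker below 0.02 m/s and horizontal distance between tin_small_mid and well_small_floor below 0.013 m and z of tin_small_mid in the frame of well_small_floor between 0.025 and 0.034 m and horizontal distance between tin_square_mid and well_square_floor below 0.013 m and z of tin_square_mid in the frame of well_square_floor between 0.027 and 0.036 m and horizontal distance between tin_oblong_mid and well_oblong_floor below 0.013 m and z of tin_oblong_mid in the frame of well_oblong_floor between 0.03 and 0.039 m and distance of each of hex_tin_mid, shaker_mid from where it was at the start of the episode below 0.03 m); the robot touches nothing.
It fails at once if the hex tin, which stays, is moved from its place (by more than 30 mm) or tipped over (distance of hex_tin_mid from where it was at the start of the episode above 0.03 m or angle between hex_tin_mid's own z axis and vertical above 0.78 rad).
It fails at once if the shaker, which stays, is moved from its place (by more than 30 mm) or tipped over (distance of shaker_mid from where it was at the start of the episode above 0.03 m or angle between shaker_mid's own z axis and vertical above 0.78 rad).
It fails at once if one of the four tins is tipped over (more than 45 degrees) (angle between any of tin_big_mid, tin_small_mid, tin_square_mid, tin_oblong_mid's own z axis and vertical above 0.78 rad).
It also fails if it takes over 106 s, if anything falls off the work surface, if the arm or the gripper's body presses on something with over 40 N, if the wrist force passes 120 N, or if a joint passes its speed limit or range.

## Working session

There is one attempt and no reset: what is moved stays moved. The work goes in short steps, Python scripts to look and compute and a shell command to move; the robot and the scene stay as the last step left them, time stands still between calls to the robot, and variables do not carry over. Pictures are saved under pics/ and viewed, at most 14 in all, crops included, and the job is handed in when it is done.

```bash
mkdir -p pics
cat > h.py <<'E'
from station import ctrl
import numpy as np, cv2, json
def grab(name,fn=None):
    c=ctrl.camera(name)
    if fn: cv2.imwrite('pics/'+fn+'.png',c['img'])
    return c
def ray(c,u,v):
    K=np.array(c['intrinsics']);R=np.array(c['R']);t=np.array(c['t'])
    d=np.array([(u-K[0,2])/K[0,0],(v-K[1,2])/K[1,1]])
    s=d.copy()
    for _ in range(20): s=d/(1+c['k1']*(s@s))
    return -R.T@t, R.T@np.array([s[0],s[1],1])
def onz(c,u,v,z):
    o,d=ray(c,u,v); return o+d*(z-o[2])/d[2]
def proj(c,X):
    p=np.array(c['R'])@np.array(X)+np.array(c['t']);s=p[:2]/p[2];s=s*(1+c['k1']*(s@s))
    K=np.array(c['intrinsics']);return s[0]*K[0,0]+K[0,2],s[1]*K[1,1]+K[1,2]
E
python3 - <<'E'
from h import *
for n in ['top','side']:
    c=grab(n,n+'0'); print(n,c['k1'],-np.array(c['R']).T@np.array(c['t']),np.array(c['R']).round(2).tolist(),np.array(c['intrinsics'])[0])
    np.save('pics/%s0.npy'%n,c,allow_pickle=True)
o=ctrl.get_obs();print(o,ctrl.tcp_to_grasp)
E
```

```text
top -0.01222811507618536 [0.26428186 0.01657375 1.0388399 ] [[-0.02, -1.0, 0.03], [-0.98, 0.02, -0.19], [0.19, -0.03, -0.98]] [454.3193759    0.         324.65309169]
side -0.10898965619623284 [ 0.22660648 -0.51445101  0.7525637 ] [[0.92, -0.39, 0.01], [-0.29, -0.7, -0.65], [0.26, 0.59, -0.76]] [509.84959368   0.         324.33331982]
{'time_s': 0.1, 'qpos': array([ 1.06440282e+00,  3.00393688e-01,  1.52150024e+00,  1.62194637e-05,
        1.32068337e+00, -6.65968562e-02]), 'joint_vel': array([ 0.00016911, -0.00033743, -0.00100653,  0.00105413, -0.00050358,
       -0.00176347]), 'tau': array([ 3.91953508e-04, -5.32646728e+01, -3.53281224e+01,  7.08750193e-02,
        2.35506683e-02, -4.62723790e-05]), 'ee_pos': array([0.23415215, 0.49763678, 0.40416289]), 'eef_rot': array([-3.14061124e+00, -8.12015993e-05,  2.70179194e+00]), 'force': array([-0.06006083,  0.23483522,  0.92476138]), 'moment': array([ 0.02037789, -0.01900889,  0.01356239]), 'grip_force': 0.0, 'grip_width': 0.09403145859350873} 0.1804
```

View pics/top0.png

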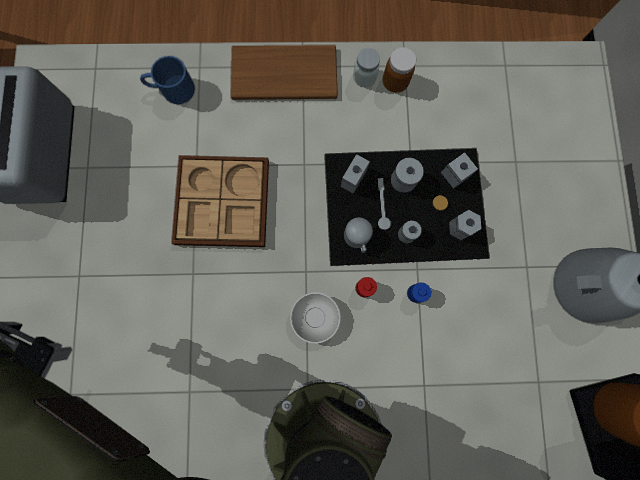

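View pics/side0.png

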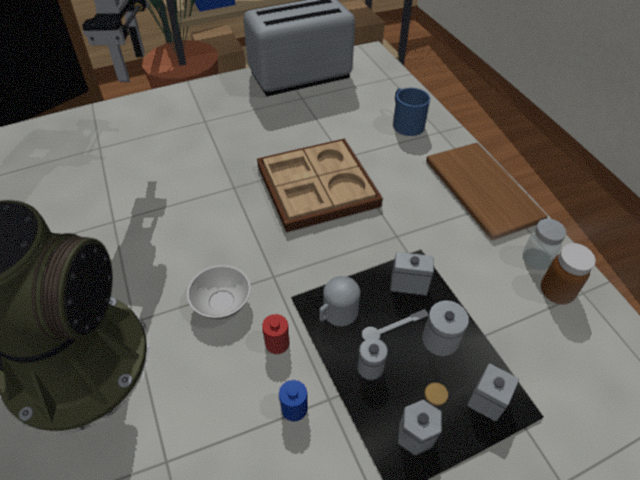

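The top view shows six tins on the mat: oblong candidate (355,172), big round (407,173), square candidate (460,169), shaker (359,233) with its handle at (364,249), small round (410,231) and hex (466,224). The caddy is at about (221,200). The red and blue look-alikes at (367,287) and (419,293) stay where they are. I'll check the tin shapes in an enlarged crop.

Run:
```python
import cv2,numpy as np
i=cv2.imread('pics/top0.png')
a=cv2.resize(i[145:270,325:490],None,fx=4.8,fy=4.8,interpolation=cv2.INTER_CUBIC)
cv2.imwrite('pics/c1.png',a)
b=cv2.resize(i[148:252,168:274],None,fx=5.5,fy=5.5,interpolation=cv2.INTER_CUBIC)
cv2.imwrite('pics/c2.png',b)
```

```text
(no output)
```

View pics/c1.png

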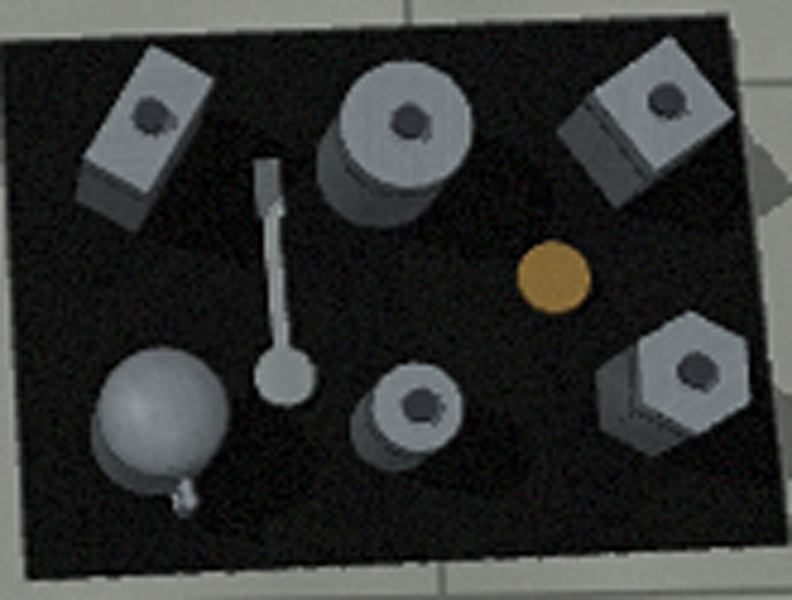

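View pics/c2.png

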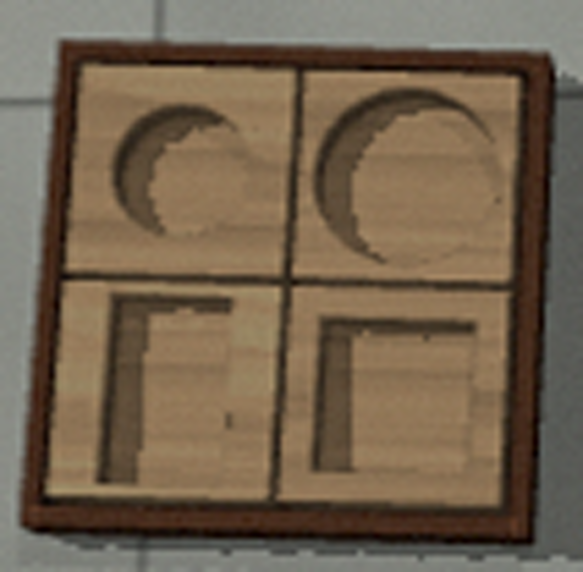

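```bash
cat > m.py <<'E'
from h import *
c=np.load('pics/top0.npy',allow_pickle=True).item()
f=lambda p,s,o:((p[0]+.5)/s-.5+o[0],(p[1]+.5)/s-.5+o[1])
def W(ps,z,s=4.8,o=(325,145)): return np.array([onz(c,*f(p,s,o),z)[:2] for p in ps])
def box(P):
    e=P-np.roll(P,-1,0); L=np.linalg.norm(e,axis=1); a=np.degrees(np.arctan2(e[:,1],e[:,0]))%180
    return P.mean(0).round(4),(L*1000).round(1),a.round(1)
print('oblong',*box(W([(152,46),(214,80),(147,193),(84,158)],.076)))
print('square',*box(W([(671,38),(733,115),(658,175),(594,90)],.070)))
print('big',W([(406.5,125),(340,125),(473,125),(410,122)],[.078,.078,.078,.081][0]))
print('small',W([(417,407),(372,407),(462,407)],.066))
print('hex',W([(694,370)],.072)); print('shaker',W([(162,420)],.06))
o=(168,148)
print('rim',*box(W([(62,40),(551,53),(532,540),(22,530)],.026,5.5,o)))
print('blk',*box(W([(80,65),(522,75),(505,510),(45,500)],.030,5.5,o)))
P=W([(80,65),(522,75),(505,510),(45,500)],.030,5.5,o); C=P.mean(0)
for n,p in zip(['wsmall','wbig','wsquare','wobl'],P): print(n,(C+(p-C)*47/92).round(4))
E
python3 m.py
```

```text
oblong [ 0.5838 -0.0841] [33.  63.3 33.2 63.3] [ 59.  148.4  58.9 148.2]
square [ 0.5895 -0.3271] [46.5 47.6 49.8 46.2] [ 34.4 127.1  32.8 123.1]
big [[ 0.57850746 -0.20305301]
 [ 0.57895467 -0.17212406]
 [ 0.57806252 -0.23404523]
 [ 0.57993351 -0.20476854]]
small [[ 0.44790021 -0.20272861]
 [ 0.44828226 -0.18205823]
 [ 0.44751768 -0.223427  ]]
hex [[ 0.4616332 -0.3299078]]
shaker [[ 0.44514873 -0.08635287]]
rim [0.5329 0.2227] [206.7 209.2 207.5 210. ] [ 87.5 177.9  87.8 177.7]
blk [0.5329 0.2235] [185.7 186.2 186.8 185.8] [ 87.8 178.   87.6 177.7]
wsmall [0.5822 0.2691]
wbig [0.5785 0.1743]
wsquare [0.4834 0.1776]
wobl [0.4873 0.273 ]
```

```bash
cat > go.py <<'E'
import sys,numpy as np
from scipy.spatial.transform import Rotation as Ro
from station import ctrl
o=ctrl.get_obs(); R=Ro.from_euler('xyz',o['eef_rot'])
g=o['ee_pos']+R.apply([0,0,ctrl.tcp_to_grasp])
print('t',round(o['time_s'],1),'grasp',g.round(4),'yaw',np.degrees(o['eef_rot'][2]).round(1),'w',round(o['grip_width'],4),'F',o['force'].round(1),'gf',round(o['grip_force'],1))
for a in sys.argv[1:]:   # chained targets x,y,z,yaw (grasp point)
    x,y,z,w=map(float,a.split(','))
    T=Ro.from_euler('xyz',[180,0,w],degrees=True)
    p=np.array([x,y,z])-T.apply([0,0,ctrl.tcp_to_grasp])
    print((R.inv().apply(p-(g-R.apply([0,0,ctrl.tcp_to_grasp])))*100).round(1),(R.inv()*T).as_rotvec().round(3))
    R=T;g=np.array([x,y,z])
E
python3 go.py .5838,-.0841,.17,148.6 .5838,-.0841,.048,148.6
```

```text
t 0.1 grasp [0.2341 0.4975 0.2238] yaw 154.8 w 0.094 F [-0.1  0.2  0.9] gf 0.0
[-56.4 -37.7   5.4] [-0.001 -0.     0.108]
[ 0.  -0.  12.2] [0. 0. 0.]
```

```bash
python3 -m jog '[[-56.4,-37.7,5.4,0,0,0.108],[-56.4,-37.7,5.4,0,0,0.108],[-56.4,-37.7,5.4,0,0,0.108],[-56.4,-37.7,5.4,0,0,0.108],[-56.4,-37.7,5.4,0,0,0.108],[-56.4,-37.7,5.4,0,0,0.108],[-56.4,-37.7,5.4,0,0,0.108],[-56.4,-37.7,5.4,0,0,0.108]]' 65 25; python3 go.py .5838,-.0841,.17,148.6
```

```text
time_s: 0.9
ee_pos: [0.4403, 0.154, 0.3727]
eef_rot: [3.142, -0.0, 2.594]
force: [0.8, -0.4, 0.3]
grip_width: 0.0612
grip_force: 0.0
t 0.9 grasp [0.4403 0.154  0.1923] yaw 148.6 w 0.0612 F [ 0.8 -0.4  0.3] gf 0.0
[-24.6 -12.9   2.2] [ 0. -0.  0.]
```

```bash
python3 -m jog '[[-24.6,-12.9,2.2,0,0,0],[-24.6,-12.9,2.2,0,0,0],[-24.6,-12.9,2.2,0,0,0],[-24.6,-12.9,2.2,0,0,0],[-24.6,-12.9,2.2,0,0,0],[-24.6,-12.9,2.2,0,0,0],[-24.6,-12.9,2.2,0,0,0],[-24.6,-12.9,2.2,0,0,0]]'; python3 go.py .5838,-.0841,.17,148.6 .5838,-.0841,.048,148.6
python3 - <<'E'
from h import *
c=grab('wrist','w1'); print([np.round(proj(c,p)) for p in [(.5838,-.0841,.076)]])
E
```

```text
time_s: 1.7
ee_pos: [0.5825, -0.0824, 0.3503]
eef_rot: [-3.141, -0.001, 2.593]
force: [0.2, 0.9, -0.2]
grip_width: 0.0609
grip_force: 0.0
t 1.7 grasp [ 0.5823 -0.0824  0.1699] yaw 148.6 w 0.0609 F [ 0.2  0.9 -0.2] gf 0.0
[-0.2 -0.1 -0. ] [-0.    -0.001 -0.001]
[ 0.  -0.  12.2] [0. 0. 0.]
[array([313., 253.])]
```

View pics/w1.png

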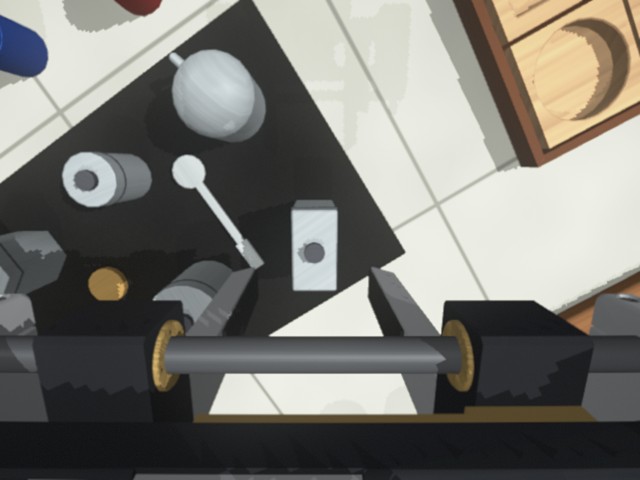

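The wrist view shows the oblong lid centred at (314,250), squarely between the fingers. The prediction was (313,253). I'll descend and grip.

```bash
python3 -m jog '[[0,0,4,0,0,0],[0,0,8,0,0,0],[0,0,11,0,0,0],[0,0,12.2,0,0,0],[0,0,12.2,0,0,0],[0,0,12.2,0,0,0]]' && python3 -m jog '[[0,0,0,0,0,0],[0,0,0,0,0,0],[0,0,0,0,0,0],[0,0,0,0,0,0],[0,0,0,0,0,0],[0,0,0,0,0,0],[0,0,0,0,0,0],[0,0,0,0,0,0]]' 0 25;  python3 go.py .5838,-.0841,.20,148.6 .4873,.273,.2,177.8 .4873,.273,.056,177.8
```

```text
time_s: 2.35
ee_pos: [0.5829, -0.0818, 0.2305]
eef_rot: [3.141, 0.002, 2.594]
force: [-0.4, 0.1, 1.6]
grip_width: 0.0609
grip_force: 0.0
time_s: 3.15
ee_pos: [0.5827, -0.0822, 0.2294]
eef_rot: [3.141, 0.001, 2.594]
force: [-1.4, 0.4, 6.0]
grip_width: 0.035
grip_force: 25.0
t 3.1 grasp [ 0.5828 -0.0823  0.049 ] yaw 148.6 w 0.035 F [-1.4  0.4  6. ] gf 25.0
[ -0.2  -0.1 -15.1] [0.    0.001 0.   ]
[26.8 25.5  0. ] [ 0.    0.   -0.51]
[ 0.  -0.  14.4] [0. 0. 0.]
```

```bash
python3 -m jog '[[0,0,-3,0,0,0],[0,0,-8,0,0,0],[0,0,-12,0,0,0],[0,0,-15.1,0,0,0]]' && python3 -m jog '[[26.8,25.5,0,0,0,-0.51],[26.8,25.5,0,0,0,-0.51],[26.8,25.5,0,0,0,-0.51],[26.8,25.5,0,0,0,-0.51],[26.8,25.5,0,0,0,-0.51],[26.8,25.5,0,0,0,-0.51],[26.8,25.5,0,0,0,-0.51],[26.8,25.5,0,0,0,-0.51]]'; python3 go.py .4873,.273,.1,177.8 .4873,.273,.056,177.8
```

```text
time_s: 3.55
ee_pos: [0.5824, -0.0822, 0.3824]
eef_rot: [3.141, 0.002, 2.594]
force: [0.1, -0.4, -2.3]
grip_width: 0.0349
grip_force: 25.0
time_s: 4.35
ee_pos: [0.4851, 0.2784, 0.3795]
eef_rot: [3.141, -0.001, 3.107]
force: [1.2, -0.5, -3.1]
grip_width: 0.0352
grip_force: 25.0
t 4.3 grasp [0.485  0.2784 0.1991] yaw 178.0 w 0.0352 F [ 1.2 -0.5 -3.1] gf 25.0
[-0.2 -0.5  9.9] [ 0.    -0.001  0.003]
[ 0.  -0.   4.4] [0. 0. 0.]
```

```bash
python3 -m jog '[[0,-0.2,4,0,0,0],[0,-0.2,8,0,0,0],[0,-0.2,9.9,0,0,0],[0,-0.2,9.9,0,0,0],[0,-0.2,9.9,0,0,0],[0,-0.2,9.9,0,0,0]]'; python3 go.py .4873,.273,.1,177.8 .4873,.273,.056,177.8
python3 - <<'E'
from h import *
c=grab('side'); np.save('pics/s1.npy',c,allow_pickle=True)
u,v=map(int,proj(c,(.4873,.273,.05)));cv2.imwrite('pics/s1.png',cv2.resize(c['img'][v-75:v+75,u-100:u+100],None,fx=4,fy=4))
E
```

```text
time_s: 4.95
ee_pos: [0.4868, 0.2731, 0.2824]
eef_rot: [3.141, 0.002, 3.104]
force: [0.3, 0.5, -1.5]
grip_width: 0.0349
grip_force: 25.0
t 5.0 grasp [0.4872 0.2733 0.102 ] yaw 177.8 w 0.0349 F [ 0.3  0.5 -1.5] gf 25.0
[-0.  -0.   0.2] [0.001 0.002 0.001]
[ 0.  -0.   4.4] [0. 0. 0.]
```

View pics/s1.png

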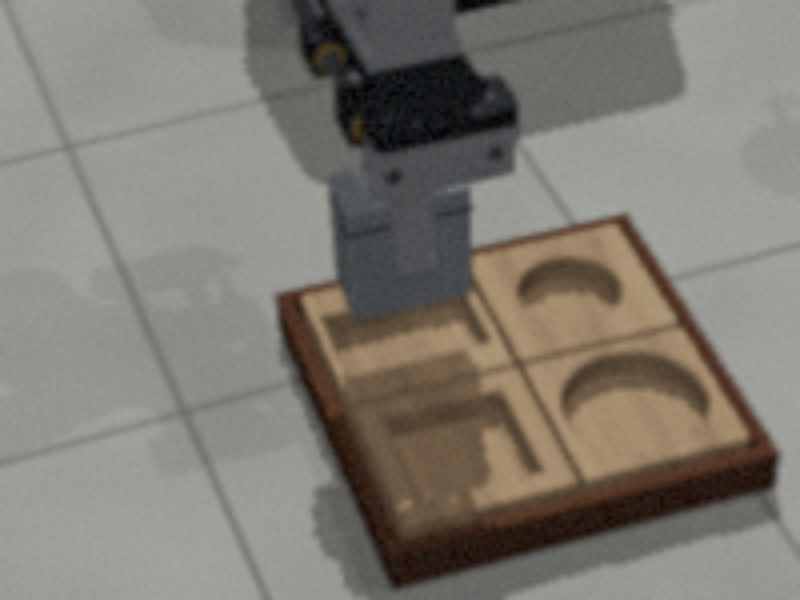

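The side view shows the oblong tin hanging above its recess, level and in line with it. I'll lower it.

```bash
python3 -m jog '[[0,0,2,0,0,0],[0,0,3.5,0,0,0],[0,0,4.4,0,0,0],[0,0,4.5,0,0,0],[0,0,4.5,0,0,0],[0,0,4.5,0,0,0]]'; python3 go.py
```

```text
time_s: 5.6
ee_pos: [0.4866, 0.2731, 0.236]
eef_rot: [3.141, 0.0, 3.104]
force: [-0.5, -1.1, -2.2]
grip_width: 0.0347
grip_force: 25.0
t 5.6 grasp [0.4867 0.2731 0.0556] yaw 177.8 w 0.0347 F [-0.5 -1.1 -2.2] gf 25.0
```

```bash
python3 -m jog '[[0,0,0,0,0,0],[0,0,0,0,0,0],[0,0,0,0,0,0],[0,0,0,0,0,0]]' 62; python3 -m jog '[[0,0,-3,0,0,0],[0,0,-7,0,0,0],[0,0,-12,0,0,0],[0,0,-14.4,0,0,0],[0,0,-14.4,0,0,0]]'; python3 go.py .5785,-.203,.17,178 .5785,-.203,.048,178
```

```text
time_s: 6.0
ee_pos: [0.4866, 0.2731, 0.236]
eef_rot: [3.142, 0.0, 3.104]
force: [-0.3, -0.4, 0.2]
grip_width: 0.058
grip_force: 0.0
time_s: 6.5
ee_pos: [0.4866, 0.2731, 0.3838]
eef_rot: [3.139, 0.006, 3.104]
force: [0.6, 0.8, -0.8]
grip_width: 0.0582
grip_force: 0.0
t 6.5 grasp [0.4877 0.2736 0.2034] yaw 177.8 w 0.0582 F [ 0.6  0.8 -0.8] gf 0.0
[-11.  -47.2   3.3] [ 0.003  0.006 -0.003]
[ 0.  -0.  12.2] [0. 0. 0.]
```

Run:
```python
from h import *
c=grab('top'); cv2.imwrite('pics/t2.png',cv2.resize(c['img'][148:252,168:274],None,fx=5.5,fy=5.5,interpolation=cv2.INTER_CUBIC))
```

```text
(no output)
```

View pics/t2.png

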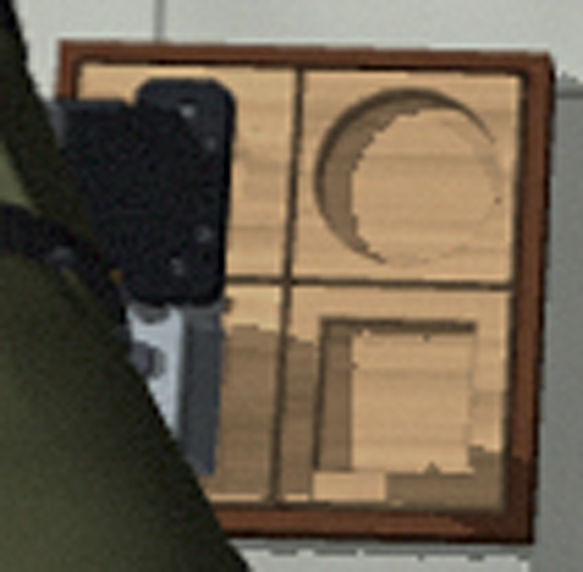

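The arm half hides the caddy, but the oblong lid at about (165,380) stands level inside its block. Next is the big round tin.

```bash
python3 -m jog '[[-11,-47.2,3.3,0,0,0],[-11,-47.2,3.3,0,0,0],[-11,-47.2,3.3,0,0,0],[-11,-47.2,3.3,0,0,0],[-11,-47.2,3.3,0,0,0],[-11,-47.2,3.3,0,0,0],[-11,-47.2,3.3,0,0,0],[-11,-47.2,3.3,0,0,0]]' 90; python3 go.py .5785,-.203,.17,178
```

```text
time_s: 7.35
ee_pos: [0.5622, -0.1208, 0.3507]
eef_rot: [3.141, -0.003, 3.104]
force: [0.1, 0.6, -0.5]
grip_width: 0.0844
grip_force: 0.0
t 7.3 grasp [ 0.5618 -0.1207  0.1703] yaw 177.8 w 0.0844 F [ 0.1  0.6 -0.5] gf 0.0
[-1.9 -8.1  0. ] [ 0.001 -0.002 -0.003]
```

```bash
python3 -m jog '[[-1.9,-8.1,0,0,0,0],[-1.9,-8.1,0,0,0,0],[-1.9,-8.1,0,0,0,0],[-1.9,-8.1,0,0,0,0],[-1.9,-8.1,0,0,0,0]]'; python3 go.py .5785,-.203,.17,178 .5785,-.203,.048,178
python3 - <<'E'
from h import *
c=grab('wrist','w2')
for p in [(.5785,-.203,.078),(.4479,-.2027,.066),(.5895,-.3271,.070)]:print(np.round(proj(c,p)))
E
```

```text
time_s: 7.85
ee_pos: [0.5782, -0.1995, 0.3517]
eef_rot: [3.141, -0.001, 3.105]
force: [-0.1, -0.2, 0.0]
grip_width: 0.0845
grip_force: 0.0
t 7.8 grasp [ 0.578  -0.1994  0.1713] yaw 177.9 w 0.0845 F [-0.1 -0.2  0. ] gf 0.0
[-0.  -0.3  0.1] [ 0.001 -0.001 -0.002]
[ 0.  -0.  12.2] [0. 0. 0.]
[309. 252.]
[302.  72.]
[156. 268.]
```

View pics/w2.png

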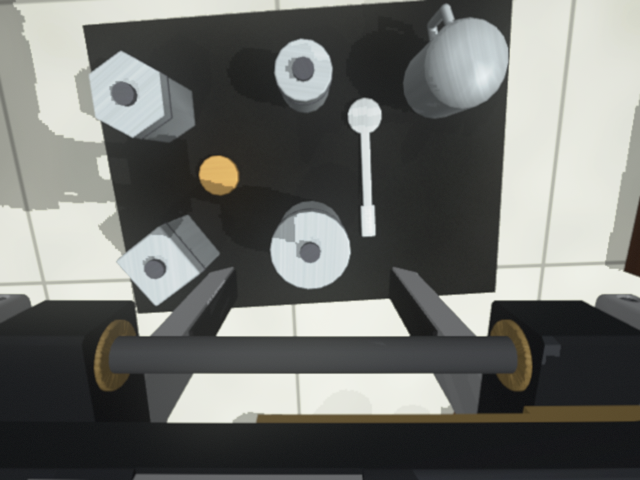

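The big lid is centred at (310,250), small at (303,70) and square at (155,268), all matching the predictions. I'll grip the big tin with a 3 mm correction.

```bash
python3 -m jog '[[0,-0.3,3,0,0,0],[0,-0.3,7,0,0,0],[0,-0.3,11,0,0,0],[0,-0.3,12.2,0,0,0],[0,-0.3,12.2,0,0,0],[0,-0.3,12.2,0,0,0]]' && python3 -m jog '[[0,0,0,0,0,0],[0,0,0,0,0,0],[0,0,0,0,0,0],[0,0,0,0,0,0],[0,0,0,0,0,0],[0,0,0,0,0,0],[0,0,0,0,0,0]]' 0 25 && python3 -m jog '[[0,0,-3,0,0,0],[0,0,-8,0,0,0],[0,0,-12,0,0,0],[0,0,-15,0,0,0],[0,0,-15,0,0,0]]'; python3 go.py .5785,.1743,.2,177.8 .5785,.1743,.1,177.8
```

```text
time_s: 8.5
ee_pos: [0.5787, -0.2032, 0.2327]
eef_rot: [-3.141, 0.002, 3.104]
force: [-0.1, -0.1, 0.9]
grip_width: 0.0847
grip_force: 0.0
time_s: 9.2
ee_pos: [0.5783, -0.2034, 0.2316]
eef_rot: [-3.141, 0.001, 3.104]
force: [-1.4, 2.4, 6.0]
grip_width: 0.0614
grip_force: 25.0
time_s: 9.7
ee_pos: [0.5782, -0.2035, 0.3853]
eef_rot: [-3.139, 0.007, 3.104]
force: [0.8, -0.5, -2.4]
grip_width: 0.062
grip_force: 25.0
t 9.7 grasp [ 0.5794 -0.204   0.2049] yaw 177.8 w 0.062 F [ 0.8 -0.5 -2.4] gf 25.0
[ 1.4 37.8  0.4] [-0.003  0.007  0.001]
[ 0. -0. 10.] [0. 0. 0.]
```

```bash
python3 -m jog '[[1.4,37.8,0.4,0,0,0],[1.4,37.8,0.4,0,0,0],[1.4,37.8,0.4,0,0,0],[1.4,37.8,0.4,0,0,0],[1.4,37.8,0.4,0,0,0],[1.4,37.8,0.4,0,0,0],[1.4,37.8,0.4,0,0,0],[1.4,37.8,0.4,0,0,0]]' && python3 -m jog '[[0,0,4,0,0,0],[0,0,8,0,0,0],[0,0,10,0,0,0],[0,0,10,0,0,0],[0,0,10,0,0,0],[0,0,10,0,0,0]]'; python3 go.py .5785,.1743,.1,177.8 .5785,.1743,.059,177.8
```

```text
time_s: 10.5
ee_pos: [0.5778, 0.1781, 0.375]
eef_rot: [-3.141, -0.002, 3.106]
force: [-0.0, -0.8, -2.2]
grip_width: 0.0619
grip_force: 25.0
time_s: 11.1
ee_pos: [0.5787, 0.1748, 0.278]
eef_rot: [3.141, 0.002, 3.104]
force: [-0.5, 0.2, -2.1]
grip_width: 0.062
grip_force: 25.0
t 11.1 grasp [0.5791 0.1749 0.0976] yaw 177.8 w 0.062 F [-0.5  0.2 -2.1] gf 25.0
[ 0.  -0.1 -0.2] [0.001 0.002 0.   ]
[ 0.  -0.   4.1] [0. 0. 0.]
```

```bash
python3 -m jog '[[0,0,2,0,0,0],[0,0,3.3,0,0,0],[0,0,3.9,0,0,0],[0,0,4.0,0,0,0],[0,0,4.0,0,0,0],[0,0,4.0,0,0,0]]' && python3 go.py && python3 -m jog '[[0,0,0,0,0,0],[0,0,0,0,0,0],[0,0,0,0,0,0],[0,0,0,0,0,0]]' 88 && python3 -m jog '[[0,0,-3,0,0,0],[0,0,-7,0,0,0],[0,0,-12,0,0,0],[0,0,-14.4,0,0,0],[0,0,-14.4,0,0,0]]'; python3 go.py .4479,-.2027,.17,177.8
```

```text
time_s: 11.7
ee_pos: [0.5787, 0.1747, 0.2385]
eef_rot: [3.142, 0.002, 3.104]
force: [-5.0, -2.5, 9.0]
grip_width: 0.0615
grip_force: 25.0
t 11.7 grasp [0.579  0.1747 0.0581] yaw 177.8 w 0.0615 F [-5.  -2.5  9. ] gf 25.0
time_s: 12.1
ee_pos: [0.5785, 0.1749, 0.2367]
eef_rot: [3.142, 0.0, 3.104]
force: [-0.2, -0.0, 0.3]
grip_width: 0.0826
grip_force: 0.0
time_s: 12.6
ee_pos: [0.5785, 0.1749, 0.3849]
eef_rot: [3.14, 0.006, 3.104]
force: [-1.3, -0.5, -0.2]
grip_width: 0.0827
grip_force: 0.0
t 12.6 grasp [0.5797 0.1752 0.2045] yaw 177.8 w 0.0827 F [-1.3 -0.5 -0.2] gf 0.0
[ 11.7 -38.2   3.3] [0.002 0.006 0.001]
```

```bash
python3 -m jog '[[11.7,-38.2,3.3,0,0,0],[11.7,-38.2,3.3,0,0,0],[11.7,-38.2,3.3,0,0,0],[11.7,-38.2,3.3,0,0,0],[11.7,-38.2,3.3,0,0,0],[11.7,-38.2,3.3,0,0,0],[11.7,-38.2,3.3,0,0,0],[11.7,-38.2,3.3,0,0,0]]' 70 && python3 -m jog '[[0,0,0,0,0,0],[0,0,0,0,0,0],[0,0,0,0,0,0],[0,0,0,0,0,0]]'; python3 go.py .4479,-.2027,.17,177.8 .4479,-.2027,.047,177.8
```

```text
time_s: 13.4
ee_pos: [0.4462, -0.2033, 0.3468]
eef_rot: [3.141, -0.001, 3.104]
force: [1.3, -0.1, -0.9]
grip_width: 0.0658
grip_force: 0.0
time_s: 13.8
ee_pos: [0.4479, -0.2005, 0.3476]
eef_rot: [3.141, -0.0, 3.106]
force: [-0.2, -0.5, 0.2]
grip_width: 0.066
grip_force: 0.0
t 13.8 grasp [ 0.4478 -0.2005  0.1672] yaw 177.9 w 0.066 F [-0.2 -0.5  0.2] gf 0.0
[-0.  -0.2 -0.3] [ 0.    -0.     0.003]
[ 0.  -0.  12.3] [0. 0. 0.]
```

```bash
python3 -m jog '[[0,-0.2,3,0,0,0],[0,-0.2,7,0,0,0],[0,-0.2,11,0,0,0],[0,-0.2,11.9,0,0,0],[0,-0.2,11.9,0,0,0],[0,-0.2,11.9,0,0,0]]' && python3 -m jog '[[0,0,0,0,0,0],[0,0,0,0,0,0],[0,0,0,0,0,0],[0,0,0,0,0,0],[0,0,0,0,0,0],[0,0,0,0,0,0],[0,0,0,0,0,0]]' 0 25 && python3 -m jog '[[0,0,-3,0,0,0],[0,0,-8,0,0,0],[0,0,-12,0,0,0],[0,0,-15,0,0,0],[0,0,-15,0,0,0]]'; python3 go.py .5822,.2691,.2,177.8
```

```text
time_s: 14.4
ee_pos: [0.448, -0.2035, 0.2305]
eef_rot: [-3.141, 0.002, 3.105]
force: [0.4, 0.2, 0.4]
grip_width: 0.0657
grip_force: 0.0
time_s: 15.1
ee_pos: [0.4475, -0.2037, 0.2295]
eef_rot: [-3.141, 0.001, 3.104]
force: [-2.2, 2.1, 7.5]
grip_width: 0.0416
grip_force: 25.0
time_s: 15.6
ee_pos: [0.4475, -0.2038, 0.3828]
eef_rot: [-3.139, 0.006, 3.104]
force: [-1.1, -0.3, -1.7]
grip_width: 0.0416
grip_force: 25.0
t 15.6 grasp [ 0.4485 -0.2043  0.2024] yaw 177.8 w 0.0416 F [-1.1 -0.3 -1.7] gf 25.0
[-11.7  47.8   0.2] [-0.003  0.006  0.001]
```

```bash
python3 -m jog '[[-11.7,47.8,0.2,0,0,0],[-11.7,47.8,0.2,0,0,0],[-11.7,47.8,0.2,0,0,0],[-11.7,47.8,0.2,0,0,0],[-11.7,47.8,0.2,0,0,0],[-11.7,47.8,0.2,0,0,0],[-11.7,47.8,0.2,0,0,0],[-11.7,47.8,0.2,0,0,0]]' && python3 go.py .5822,.2691,.2,177.8
```

```text
time_s: 16.4
ee_pos: [0.5571, 0.1831, 0.3759]
eef_rot: [-3.141, -0.001, 3.104]
force: [1.1, -0.5, -0.3]
grip_width: 0.0418
grip_force: 25.0
t 16.4 grasp [0.5569 0.183  0.1955] yaw 177.8 w 0.0418 F [ 1.1 -0.5 -0.3] gf 25.0
[-2.2  8.7 -0.5] [-0.001 -0.001  0.001]
```

```bash
python3 -m jog '[[-2.2,8.7,0,0,0,0],[-2.2,8.7,0,0,0,0],[-2.2,8.7,3,0,0,0],[-2.2,8.7,7,0,0,0],[-2.2,8.7,9,0,0,0],[-2.2,8.7,9,0,0,0],[-2.2,8.7,9,0,0,0]]' && python3 go.py .5822,.2691,.1,177.8 .5822,.2691,.057,177.8
```

```text
time_s: 17.1
ee_pos: [0.5824, 0.2671, 0.2872]
eef_rot: [-3.141, -0.0, 3.104]
force: [-0.6, 0.4, -0.9]
grip_width: 0.0417
grip_force: 25.0
t 17.1 grasp [0.5824 0.2671 0.1068] yaw 177.8 w 0.0417 F [-0.6  0.4 -0.9] gf 25.0
[0.  0.2 0.7] [-0.    -0.     0.001]
[ 0.  -0.   4.3] [0. 0. 0.]
```

```bash
python3 -m jog '[[0,0.2,2,0,0,0],[0,0.2,4,0,0,0],[0,0.2,4.7,0,0,0],[0,0.2,4.9,0,0,0],[0,0.2,4.9,0,0,0],[0,0.2,4.9,0,0,0]]' && python3 go.py && python3 -m jog '[[0,0,0,0,0,0],[0,0,0,0,0,0],[0,0,0,0,0,0],[0,0,0,0,0,0]]' 66 && python3 -m jog '[[0,0,-3,0,0,0],[0,0,-7,0,0,0],[0,0,-12,0,0,0],[0,0,-14.4,0,0,0],[0,0,-14.4,0,0,0]]'; python3 go.py .5895,-.3271,.18,124.3
```

```text
time_s: 17.7
ee_pos: [0.5827, 0.2692, 0.2395]
eef_rot: [3.141, 0.002, 3.104]
force: [0.8, 0.2, -0.4]
grip_width: 0.0417
grip_force: 25.0
t 17.7 grasp [0.583  0.2693 0.0591] yaw 177.8 w 0.0417 F [ 0.8  0.2 -0.4] gf 25.0
time_s: 18.1
ee_pos: [0.5824, 0.2691, 0.2384]
eef_rot: [3.141, 0.0, 3.104]
force: [0.3, -0.2, 0.0]
grip_width: 0.0616
grip_force: 0.0
time_s: 18.6
ee_pos: [0.5824, 0.2691, 0.3867]
eef_rot: [3.139, 0.006, 3.104]
force: [0.8, 0.4, -1.2]
grip_width: 0.0617
grip_force: 0.0
t 18.6 grasp [0.5835 0.2696 0.2063] yaw 177.8 w 0.0617 F [ 0.8  0.4 -1.2] gf 0.0
[ -2.9 -59.6   2.5] [0.006 0.005 0.934]
```

Dropped about 1–2 mm, which is fine. Next is the square tin, opening the fingers to 75 mm.

```bash
python3 -m jog '[[-2.9,-59.6,2.5,0,0,0.934],[-2.9,-59.6,2.5,0,0,0.934],[-2.9,-59.6,2.5,0,0,0.934],[-2.9,-59.6,2.5,0,0,0.934],[-2.9,-59.6,2.5,0,0,0.934],[-2.9,-59.6,2.5,0,0,0.934],[-2.9,-59.6,2.5,0,0,0.934],[-2.9,-59.6,2.5,0,0,0.934]]' 80; python3 go.py .5895,-.3271,.18,124.3
```

```text
time_s: 19.4
ee_pos: [0.5863, -0.1325, 0.3643]
eef_rot: [-3.141, -0.001, 2.168]
force: [0.7, 0.3, -0.1]
grip_width: 0.0749
grip_force: 0.0
t 19.4 grasp [ 0.586  -0.1324  0.1839] yaw 124.2 w 0.0749 F [ 0.7  0.3 -0.1] gf 0.0
[-16.3 -10.7   0.4] [-0.001 -0.001 -0.001]
```

```bash
python3 -m jog '[[-16.3,-10.7,0.4,0,0,0],[-16.3,-10.7,0.4,0,0,0],[-16.3,-10.7,0.4,0,0,0],[-16.3,-10.7,0.4,0,0,0],[-16.3,-10.7,0.4,0,0,0],[-16.3,-10.7,0.4,0,0,0],[-16.3,-10.7,0.4,0,0,0]]'; python3 go.py .5895,-.3271,.18,124.3 .5895,-.3271,.048,124.3
python3 - <<'E'
from h import *
c=grab('wrist','w3');print(np.round(proj(c,(.5895,-.3271,.070))))
c=grab('top'); cv2.imwrite('pics/t3.png',cv2.resize(c['img'][130:260,160:330],None,fx=4.5,fy=4.5,interpolation=cv2.INTER_CUBIC));np.save('pics/t3.npy',c,allow_pickle=True)
E
```

```text
time_s: 20.1
ee_pos: [0.5905, -0.3245, 0.3608]
eef_rot: [-3.141, -0.001, 2.171]
force: [0.2, -0.6, 0.8]
grip_width: 0.0753
grip_force: 0.0
t 20.1 grasp [ 0.5903 -0.3243  0.1804] yaw 124.4 w 0.0753 F [ 0.2 -0.6  0.8] gf 0.0
[-0.2 -0.2  0. ] [-0.    -0.001  0.001]
[ 0.  -0.  13.2] [0. 0. 0.]
[311. 246.]
```

View pics/w3.png

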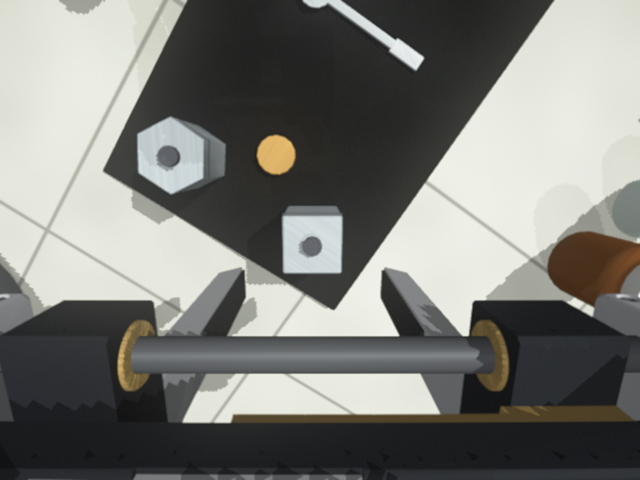

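View pics/t3.png

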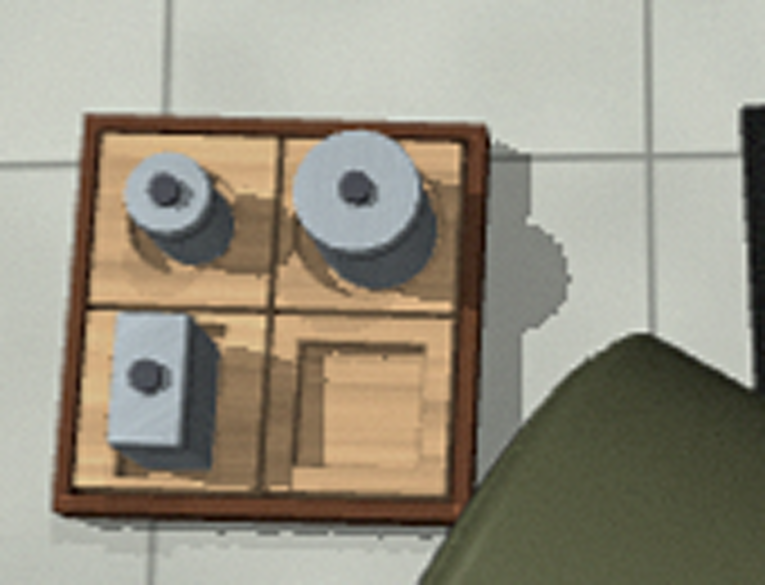

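The wrist view shows the square lid at (312,243), squarely between the fingers. The top crop shows three tins upright in their own recesses. I'll check those positions numerically while taking the square tin.

```bash
python3 - <<'E'
from h import *
c=np.load('pics/t3.npy',allow_pickle=True).item()
g=lambda u,v,z:onz(c,(u+.5)/4.5-.5+160,(v+.5)/4.5-.5+130,z)[:2].round(4)
print('big',g(356.5,191,.086),'small',g(168,195,.074),'obl',g(150,378,.084))
E
python3 -m jog '[[-0.2,-0.2,3,0,0,0],[-0.2,-0.2,7,0,0,0],[-0.2,-0.2,11,0,0,0],[-0.2,-0.2,13.1,0,0,0],[-0.2,-0.2,13.1,0,0,0],[-0.2,-0.2,13.1,0,0,0]]' && python3 -m jog '[[0,0,0,0,0,0],[0,0,0,0,0,0],[0,0,0,0,0,0],[0,0,0,0,0,0],[0,0,0,0,0,0],[0,0,0,0,0,0],[0,0,0,0,0,0]]' 0 25 && python3 -m jog '[[0,0,-3,0,0,0],[0,0,-8,0,0,0],[0,0,-12,0,0,0],[0,0,-15,0,0,0],[0,0,-15,0,0,0]]'; python3 go.py .4834,.1776,.2,87.8
```

```text
big [0.5783 0.1725] small [0.5817 0.2663] obl [0.4876 0.2696]
time_s: 20.8
ee_pos: [0.5902, -0.3277, 0.2316]
eef_rot: [3.141, 0.001, 2.171]
force: [-0.0, -0.0, 0.6]
grip_width: 0.0756
grip_force: 0.0
time_s: 21.5
ee_pos: [0.5899, -0.3283, 0.2312]
eef_rot: [3.141, 0.001, 2.17]
force: [-0.2, 1.5, 5.7]
grip_width: 0.0488
grip_force: 25.0
time_s: 22.0
ee_pos: [0.5897, -0.3283, 0.3854]
eef_rot: [3.139, 0.007, 2.17]
force: [0.7, -0.2, -1.3]
grip_width: 0.0488
grip_force: 25.0
t 22.0 grasp [ 0.5908 -0.329   0.205 ] yaw 124.3 w 0.0488 F [ 0.7 -0.2 -1.3] gf 25.0
[47.8 19.7  0.2] [0.005 0.005 0.637]
```

Placed tins are within about 3 mm of centre. I'll carry the square tin over.

```bash
python3 -m jog '[[47.8,19.7,0,0,0,0.637],[47.8,19.7,0,0,0,0.637],[47.8,19.7,0,0,0,0.637],[47.8,19.7,0,0,0,0.637],[47.8,19.7,0,0,0,0.637],[47.8,19.7,0,0,0,0.637],[47.8,19.7,0,0,0,0.637],[47.8,19.7,0,0,0,0.637]]' && python3 go.py .4834,.1776,.2,87.8
```

```text
time_s: 22.8
ee_pos: [0.5063, 0.0639, 0.3793]
eef_rot: [-3.14, 0.0, 1.533]
force: [0.3, -0.6, -1.4]
grip_width: 0.049
grip_force: 25.0
t 22.8 grasp [0.506  0.0639 0.1989] yaw 87.8 w 0.049 F [ 0.3 -0.6 -1.4] gf 25.0
[11.3 -2.7 -0.1] [-0.002  0.     0.   ]
```

```bash
python3 -m jog '[[11.3,-2.7,0,0,0,0],[11.3,-2.7,0,0,0,0],[11.3,-2.7,0,0,0,0],[11.3,-2.7,4,0,0,0],[11.3,-2.7,8,0,0,0],[11.3,-2.7,9.5,0,0,0],[11.3,-2.7,9.5,0,0,0],[11.3,-2.7,9.5,0,0,0]]' && python3 go.py .4834,.1776,.1,87.8 .4834,.1776,.058,87.8
```

```text
time_s: 23.6
ee_pos: [0.4847, 0.1761, 0.2855]
eef_rot: [-3.141, 0.0, 1.533]
force: [0.5, 0.2, -0.2]
grip_width: 0.049
grip_force: 25.0
t 23.6 grasp [0.4846 0.176  0.1051] yaw 87.8 w 0.049 F [ 0.5  0.2 -0.2] gf 25.0
[ 0.1 -0.1  0.5] [-0.001  0.     0.   ]
[ 0.  -0.   4.2] [0. 0. 0.]
```

```bash
python3 -m jog '[[0.1,-0.1,2,0,0,0],[0.1,-0.1,4,0,0,0],[0.1,-0.1,4.5,0,0,0],[0.1,-0.1,4.6,0,0,0],[0.1,-0.1,4.6,0,0,0],[0.1,-0.1,4.6,0,0,0]]' && python3 go.py && python3 -m jog '[[0,0,0,0,0,0],[0,0,0,0,0,0],[0,0,0,0,0,0],[0,0,0,0,0,0]]' 72 && python3 -m jog '[[0,0,-3,0,0,0],[0,0,-7,0,0,0],[0,0,-12,0,0,0],[0,0,-16,0,0,0],[0,0,-16,0,0,0]]' && python3 -m jog '[[-20,0,0,0,0,0],[-20,0,0,0,0,0],[-20,0,0,0,0,0],[-20,0,0,0,0,0],[-20,0,0,0,0,0],[-20,0,0,0,0,0]]'
python3 - <<'E'
from h import *
a=grab('top')['img'][130:280,160:500];b=grab('side')['img']
cv2.imwrite('pics/f.png',np.vstack([cv2.resize(a,(640,282)),cv2.resize(b[120:480],(560,315)).copy() if 0 else cv2.resize(b[120:270,200:540],(640,282))]))
E
```

```text
time_s: 24.2
ee_pos: [0.4839, 0.1772, 0.2405]
eef_rot: [3.14, -0.001, 1.533]
force: [0.1, 0.4, -1.3]
grip_width: 0.0493
grip_force: 25.0
t 24.2 grasp [0.4842 0.1773 0.0601] yaw 87.8 w 0.0493 F [ 0.1  0.4 -1.3] gf 25.0
time_s: 24.6
ee_pos: [0.4837, 0.1772, 0.2396]
eef_rot: [3.141, -0.0, 1.533]
force: [1.0, 0.1, 0.8]
grip_width: 0.0678
grip_force: 0.0
time_s: 25.1
ee_pos: [0.4838, 0.1772, 0.4049]
eef_rot: [3.133, -0.003, 1.533]
force: [0.1, 0.3, -0.4]
grip_width: 0.0676
grip_force: 0.0
time_s: 25.7
ee_pos: [0.476, -0.0234, 0.3988]
eef_rot: [-3.141, -0.0, 1.53]
force: [-0.3, 0.7, -0.2]
grip_width: 0.0673
grip_force: 0.0
```

View pics/f.png

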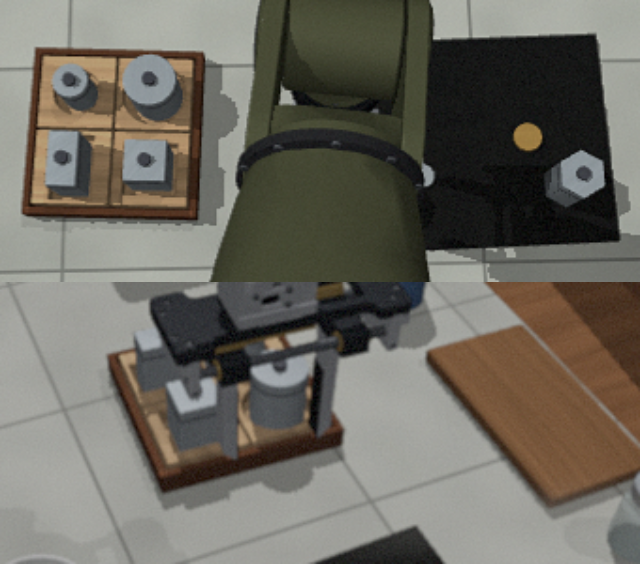

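The top view shows all four tins upright in their own recesses (lids at about (70,82), (150,80), (62,158) and (147,162)). The hex tin at (580,178) has not moved. The gripper is clear and raised, so I'm handing in.

```bash
python3 -m jog '[[0,0,0,0,0,0],[0,0,0,0,0,0],[0,0,0,0,0,0],[0,0,0,0,0,0],[0,0,0,0,0,0]]' >/dev/null; python3 -c "
from station import ctrl
print(ctrl.hand_in())"
```

```text
the job is handed in; nothing more can be done
None
```

I handed the job in with all four tins upright in their own recesses and the six-sided tin where it was; I did no work near the shaker, but the arm hid it in the last picture, and no verdict came back.

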